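# Run a syringe driver's pusher up to its gauge line by the hand wheel

## Task

A syringe is lying in the bench syringe driver. Get it ready to run with a fingertip only: first push the blue knob so that the hold-down arm swings fully across the glass barrel, then roll the black knurled hand wheel until the pusher's red gauge line stands level with the black disc at the end of the plunger. Drive the pusher by its wheel alone, do not run it onto the plunger, do not pick anything up or knock the syringe out of its cradle, and leave the other things on the table where they are.

Things in the scene. Friction and masses are not known exactly. Their poses are not given: they have to be found in the camera images.
- driver_bed (a point): bench syringe driver, fixed to the table: this point is the centre of its grey bed's top, 16 mm above the table. Bed 90 mm wide (x), 325 mm long (y from -150 to +175 mm). The axes are the driver's: y runs along the syringe from needle end to hand wheel, z up; syringe at the -y end, hand wheel at the +y end. Nothing of the driver is higher than 105 mm above the table
- wheel_centre (a point): centre of the black knurled hand wheel: 72 mm diameter over the knurl, 26 mm wide, level shaft along the driver's x, 50 mm above the table; top at 86 mm. 30 straight ridges 2.5 mm high, 7.5 mm apart, cross its rim. Open to a finger from above, 50 degrees either side of the top; cheeks beside it 62 mm high, toothed rack on the +x side (18 to 28 mm from its middle) 68 mm high
- traverse_wheel (a joint): angle of the hand wheel, rad, 0 at the start; grows as the top of the wheel is rolled toward the syringe (driver -y), driving the pusher 10 mm toward the plunger per rad; rolling it back takes the pusher back. Turns stiffly (about 1.3 N at the rim) and stays where it is left. The wheel's centre stands at x 0, y +125 mm in the driver's axes
- carriage (a joint): travel of the pusher (aluminium block on two rods with two white horns), m, 0 at the start, grows toward the syringe (driver -y); follows the wheel: 0.010 m per rad, at most 0.052
- gauge_line (a point): point midway between the red lines (2 mm wide) on the pusher's two horns, at the height of the syringe's axis, 55 mm above the table. The pusher's rubber face lies 9 mm behind it (+y), the tips of the horns 14 mm ahead of it (-y); the horns stand 36 mm apart inside and are 72 mm high. The axes are the driver's
- plunger_disc (a point): centre of the black disc on the end of the plunger, half-way through its thickness: 22 mm diameter, 6 mm thick along the driver's y, 55 mm above the table. The disc passes between the horns. It starts about 19 to 46 mm from the gauge line, on the -y side; the plunger moves along y if pushed
- syringe_barrel (a point): centre of the glass barrel (18 mm diameter, about 100 mm long, along the driver's y), axis 55 mm and top 64 mm above the table; the syringe is loose, lying in two V saddles with its finger flange in a slot
- hold_down (a joint): angle of the hold-down arm about its upright pivot, rad: 0 parked along the bed with the knob toward the driver's -y, 1.57 at its stop fully across the barrel with the knob toward +x; it grows counter-clockwise seen from above. Starts between 0 and 0.35; turns with slight friction (below 1 N at the knob) and stays where it is left
- blue_knob (a point): middle of the upright blue knob on the free end of the hold-down arm: 14 mm diameter, from 77 to 104 mm above the table, this point at 90.5 mm; 50 mm from the pivot. The arm below it is 13 mm wide with its top 77 mm above the table
- pivot (a point): point on the hold-down arm's upright pivot axis, at the height of the knob's middle (90.5 mm above the table); the pivot's own top is at 80 mm. It stands at x -36, y -85 mm in the driver's axes
- wash_bottle: clear plastic wash bottle with blue cap, 68 mm diameter, 224 mm high; origin at the centre of its underside; bystander
- bottle_100_table: small clear bottle with blue cap, 56 mm diameter, 100 mm high; origin under its centre; bystander
- fitting_jar: small clear jar with white lid, 45 mm diameter, 58 mm high; origin under its centre; bystander
- ptfe_tape: roll of white tape lying flat, 48 mm diameter, 13 mm high; origin under its centre; bystander
- lc_column: steel chromatography column lying on the table, 176 mm long, 15 mm thick; origin under its centre; bystander
- marker: blue-capped marker pen lying on the table, 124 mm long; origin under its centre; bystander
- table_vial_1: small vial with a black cap, 12 mm diameter, 34 mm high; origin under its centre; bystander
- table_vial_2: small vial with a blue cap, 12 mm diameter, 34 mm high; origin under its centre; bystander
- sample_jar: small clear jar with light blue lid, 41 mm diameter, 53 mm high; origin under its centre; bystander

How it is judged:
By the outcome, as a careful person would: the job done as asked, in the order asked, and still so for the second after the job is handed in, with the robot touching nothing.
It also fails if it takes over 58 s, if anything falls off the work surface, if the arm or the gripper's body presses on something with over 40 N, if the wrist force passes 120 N, or if a joint passes its speed limit or range.

## Robot

A 7-joint arm with a two-finger parallel gripper is mounted at the origin on a cart in front of the work surface, level with it; the furniture and walls round the work are solid. World frame = base frame: x ahead of the robot, y to its left, z up, the work surface at z = 0. Lengths are in m, angles in rad, forces in N, time in s.
With the tool pointing down it reaches from about 0.4 to 0.875 m from the base axis. Payload 19.3 kg.
Tool frame: the origin (TCP) lies on the centre line of the jaws, within the pads' length; the fingertips stand 14 mm ahead of it and the grasp point (between the pads) lies 5 mm behind it; y points along the fingers, x is the direction in which the jaws open and shut, and the axes are right-handed (so a half turn about y gives the same grasp; the last joint's range is limited). The gripper opens to 85 mm and grips with 20 to 120 N. Pads are 22 mm wide; open, the fingers measure 114 mm over their backs; the gripper's body (76 mm by 85 mm) begins 54 mm behind the grasp point. The pads swing forward as they close: fully open they stand 13 mm farther back than shut.
Start: joints at [-1.361, 0.521, -0.036, 1.599, 0.021, 1.021, -0.113], TCP at [0.173, 0.601, 0.245] pointing down, gripper open.
Joint ranges: [-2.91, 2.91], [-0.3, 2.13], [-1.5, 1.42], [0.17, 2.43], [-1.26, 4.41], [0.16, 1.93], [-2.52, 2.52]. Speed limits (rad/s): [1.89, 1.89, 2.39, 2.39, 3.01, 3.01, 3.01].

## Interface

Orientations are given as [roll, pitch, yaw] about the fixed x, y, z axes, in that order (R = Rz(yaw) Ry(pitch) Rx(roll)).
In Python, from workcell import monitor, grab_frame, workorder gives the robot as it stands.
- The arm moves only by the tool drive_tool, never from a script. Its argument "steps" is one flat list of numbers, 5 for each row, row after row: the finger opening in mm, from 0 to 85.4, then the shift along the world's x, y, z in mm, then the turn about the world's z in degrees. In form: [fingers, tx, ty, tz, twist, fingers, tx, ty, tz, twist, ...]. A call has exactly 5 rows; each row shifts and turns the commanded pose from where the row before left it; what a row does not reach is not made up. A row lasts 1/12 s, in which the tool goes at most 41.7 mm and 7.16 degrees, less where a joint would pass 70% of its speed; a pose out of reach is approached as far as the arm can. A call is refused whole if a number of a shift passes 41.7 or a number of a turn 7.16, either way. A call with a gripper value outside its range is refused whole. The fingers move at their own pace and stop on an object; "grip_force" is the grip in N (left out, the last holds). Time passes only in rows, so rows that do not move let the fingers close, or fill a call up. It gives the time, the measured TCP pose, the force and the opening at its end, in the units of the state.
- monitor.observe(): the state, without advancing time (a new reading comes with each control period).
- grab_frame(name): name is "scene" or "top" or "wrist"; returns a dict with "frame" (420x560x3 uint8, red, green, blue), "vertical_fov" (degrees; the focal length in pixels is half the picture's height over the tangent of half this angle, whatever the lens; pixels are square), "cx", "cy" (the principal point, pixels), "xyz" and "orientation" of the camera in the world. Camera axes: x right, y down, z forward; pixel columns grow to the right and rows downward; lengths in m; the calibration is good to about 2 mm. A picture is of the moment at which its call begins. There is no depth.
- workorder.job_done(): hands the job in, once; it reports no verdict.
The state is a dict: "clock": time; "qpos": joint angles; "qd": joint speeds; "joint_efforts": joint torques, N m; "position": TCP position; "tool_rot": TCP orientation; "force": force on the tool from outside, world axes, zero at the start; "moment": the same for the moment, N m; "grip_width": finger opening in m.
Only numpy, scipy, OpenCV 4.12 (cv2) and the standard library are available. Lean on these libraries where they do the work, as an engineer would, in place of code of your own. Each camera call takes 0.05 s, during which the arm holds its last target. There are 200 camera calls.

## Working session

There is one attempt and no reset: what is moved stays moved. The work goes in short steps, Python scripts to look and compute and a tool call to move; the robot and the scene stay as the last step left them, time stands still between calls to the robot, and variables do not carry over. Pictures are saved under pics/ and viewed, about 8 in all and at most 12, crops included, and the job is handed in when it is done.

Besides the shell and the picture viewer there is one more tool, called after "Request:" as a command line: name --argument value ..., lists and objects as JSON in quotes. drive_tool: Moves the arm, as the interface text tells. Its arguments: {"type":"object","properties":{"steps":{"type":"array"},"grip_force":{"type":"number"}},"required":["steps"]}

```bash
ls; mkdir -p pics; cat > h.py <<'E'
import numpy as np, cv2
from workcell import monitor, grab_frame, workorder
from scipy.spatial.transform import Rotation as R
def cam(n):
    g=grab_frame(n); g['f']=g['frame'].shape[0]/2/np.tan(np.radians(g['vertical_fov'])/2)
    return g
def rot(o):
    o=np.array(o)
    if o.shape==(3,3): return o
    return R.from_euler('xyz',o).as_matrix() if o.size==3 else R.from_quat(o).as_matrix()
def ray(g,u,v):
    return rot(g['orientation'])@np.array([(u-g['cx'])/g['f'],(v-g['cy'])/g['f'],1])
def onplane(g,u,v,z):
    d=ray(g,u,v); p=np.array(g['xyz']); return p+d*(z-p[2])/d[2]
def proj(g,P):
    c=rot(g['orientation']).T@(np.array(P)-g['xyz']); return g['cx']+g['f']*c[0]/c[2], g['cy']+g['f']*c[1]/c[2]
def save(g,n): cv2.imwrite('pics/'+n,g['frame'][:,:,::-1])
E
python3 - <<'E'
from h import *
print(monitor.observe())
for n in ['scene','top']:
    g=cam(n); print(n,{k:v for k,v in g.items() if k!='frame'}); save(g,n+'0.png')
E
```

```text
pics
{'clock': 0.0, 'qpos': array([-1.36120643,  0.52202302, -0.03636234,  1.60000072,  0.02118706,
        1.02112254, -0.11280434]), 'qd': array([-0.00038027,  0.001732  ,  0.00037402,  0.00101447, -0.00038483,
       -0.00068765, -0.00082195]), 'joint_efforts': array([ 5.29099256e-03, -9.27113056e+01,  1.98316634e+00, -3.69914997e+01,
        1.82186515e-02,  8.58931598e-03, -1.03641203e-04]), 'position': array([0.17251759, 0.60037537, 0.24472233]), 'tool_rot': array([-1.57085243e+00,  1.16802542e-03,  1.29101548e+00]), 'force': array([ 0.38947174, -0.32796634,  0.49942462]), 'moment': array([-0.01946927, -0.01593726, -0.0367363 ]), 'grip_width': 0.08547177756942909}
scene {'vertical_fov': 42.24722871315794, 'cx': 277.2438397395586, 'cy': 205.80471485518282, 'xyz': array([1.27982248, 0.61451078, 1.80218672]), 'orientation': array([-2.60710158e+00, -1.23790567e-03,  2.29108467e+00]), 'f': np.float64(543.5605884576195)}
top {'vertical_fov': 49.712695349918015, 'cx': 282.23918821634305, 'cy': 219.9495652239791, 'xyz': array([ 0.23799684, -0.07993603,  1.36204078]), 'orientation': array([-2.93600091,  0.00454177, -1.50953644]), 'f': np.float64(453.3102956496014)}
```

View pics/top0.png

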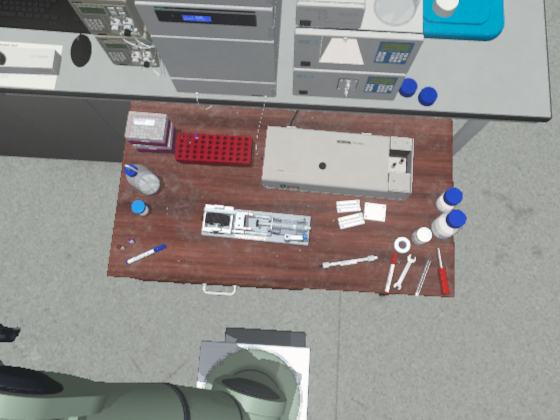

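View pics/scene0.png

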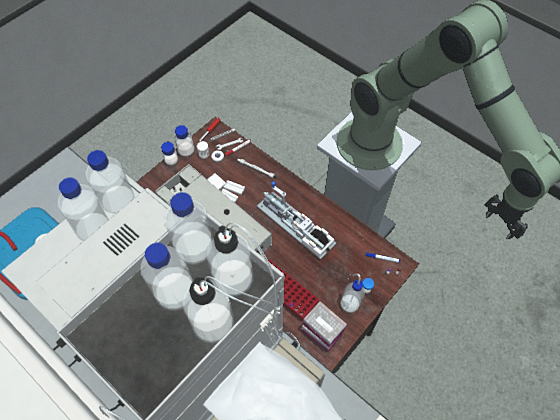

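Top view: driver spans about (203–310, 205–245), with the wheel at left (216,220) and the blue knob near (305,237). So driver +y is roughly world +y. I'll enlarge this area and measure.

```bash
python3 - <<'E'
from h import *
g=cam('top')
c=g['frame'][195:255,190:325]; cv2.imwrite('pics/crop.png',cv2.resize(c,None,fx=5.9,fy=5.9,interpolation=cv2.INTER_CUBIC)[:,:,::-1])
for uv in [(203,205),(203,237),(310,213),(310,245)]: print(uv,onplane(g,*uv,0.016).round(4))
print('wheel',onplane(g,216,220,.086))
h=cv2.cvtColor(g['frame'],cv2.COLOR_RGB2HSV)
m=cv2.inRange(h,(100,100,60),(125,255,255)); m[:, :260]=0; m[:,330:]=0; m[:190]=0; m[255:]=0
ys,xs=np.nonzero(m); print('knob',xs.mean(),ys.mean(),len(xs), onplane(g,xs.mean(),ys.mean(),.100))
E
```

```text
(203, 205) [0.5498 0.188  0.016 ]
(203, 237) [0.451  0.1784 0.016 ]
(310, 213) [ 0.5444 -0.1396  0.016 ]
(310, 245) [ 0.4462 -0.1444  0.016 ]
wheel [0.49161232 0.13238373 0.086     ]
knob 304.3333333333333 236.0 18 [ 0.4579075  -0.12318326  0.1       ]
```

View pics/crop.png

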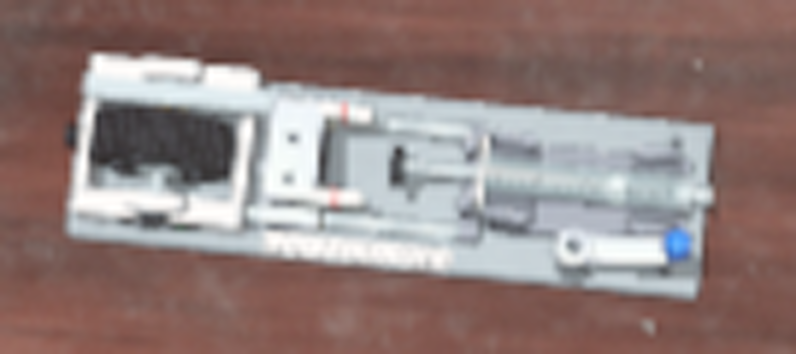

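Crop: bed corners (68,235), (697,298) and (713,127), wheel (165,142), red marks (345,110) and (335,198), disc (398,165), pivot (573,247), knob (678,243).

```bash
python3 - <<'E'
from h import *
g=cam('top'); c=lambda u,v,z: onplane(g,190+(u+.5)/5.9-.5,195+(v+.5)/5.9-.5,z)
P={n:c(*a) for n,a in dict(bl=(68,235,.016),br=(697,298,.016),tr=(713,127,.016),wheel=(165,142,.08),r1=(345,110,.072),r2=(335,198,.072),disc=(398,165,.06),piv=(573,247,.08),knob=(678,243,.102)).items()}
for n in P: print(n,P[n].round(4))
y=P['bl']-P['br']; print('len',np.linalg.norm(y),'wid',np.linalg.norm(P['tr']-P['br']),'yaw deg',np.degrees(np.arctan2(-y[0],y[1])))
print(rot(monitor.observe()['tool_rot']).round(2))
E
```

```text
bl [0.4586 0.1848 0.016 ]
br [ 0.4456 -0.1376  0.016 ]
tr [ 0.5349 -0.1414  0.016 ]
wheel [0.497  0.1293 0.08  ]
r1 [0.5201 0.0431 0.072 ]
r2 [0.4757 0.0446 0.072 ]
disc [0.4964 0.0158 0.06  ]
piv [ 0.457  -0.0735  0.08  ]
knob [ 0.4582 -0.1235  0.102 ]
len 0.32271704151697 wid 0.08938330352986947 yaw deg -2.3125978650571164
[[ 0.28 -0.   -0.96]
 [ 0.96 -0.    0.28]
 [-0.   -1.   -0.  ]]
```

Request:
drive_tool --steps '[0,41,-35,0,0,0,41,-35,0,0,0,41,-35,0,0,0,41,-35,0,0,0,41,-35,0,0]'

```text
clock: 0.62
position: [0.3322, 0.4638, 0.2453]
tool_rot: [-1.571, 0.0, 1.291]
force: [1.3, 0.9, -0.5]
grip_width: 0.0256
```

Request:
drive_tool --steps '[0,20,-41,0,0,0,15,-41,0,0,0,10,-41,0,0,0,0,-41,0,0,0,0,-41,0,0]'

```text
clock: 1.03
position: [0.3736, 0.2642, 0.2451]
tool_rot: [-1.571, 0.0, 1.29]
force: [1.0, -0.1, -0.1]
grip_width: 0.0
```

```bash
python3 - <<'E'
from h import *
s=monitor.observe(); print(s['clock'],s['position'],s['tool_rot'],s['grip_width'],s['force'])
g=cam('wrist'); print({k:v for k,v in g.items() if k!='frame'}); save(g,'w1.png')
E
```

```text
1.0333 [0.37357634 0.26420686 0.24509982] [-1.57079006e+00  1.32742339e-04  1.29010433e+00] 1.3763447728871345e-06 [ 1.03769678 -0.07731512 -0.12500594]
{'vertical_fov': 66.38183510867391, 'cx': 277.8976914053954, 'cy': 207.244203801049, 'xyz': array([0.30232059, 0.28431525, 0.37382035]), 'orientation': array([ 2.84943768e+00, -2.31479150e-04,  1.28941842e+00]), 'f': np.float64(321.02469202257595)}
```

View pics/w1.png

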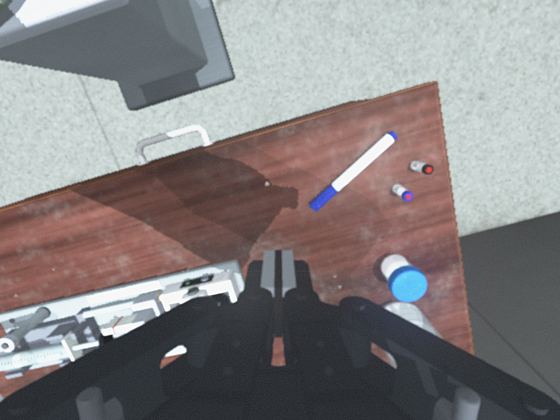

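Wrist view: bed end with the wheel at lower left; the closed tip is about 14 mm by 22 mm. The driver pose from the top view agrees with itself: centre (0.497, 0.011), y-axis (0.040, 0.999), pivot (0.457, −0.073). Next I go to the knob's robot side.

Request:
drive_tool --steps '[0,20,-39,0,3.4,0,20,-39,0,3.4,0,10,-39,0,3.4,0,0,-39,0,3.4,0,0,-39,0,3.4]'

```text
clock: 1.5
position: [0.4216, 0.0733, 0.2453]
tool_rot: [-1.571, 0.0, 1.59]
force: [1.5, -0.9, 0.2]
grip_width: 0.0002
```

Request:
drive_tool --steps '[0,0,-39,0,0,0,0,-39,0,0,0,0,-39,-20,0,0,0,-39,-30,0,0,-1,-37,0,0]'

```text
clock: 1.92
position: [0.419, -0.1109, 0.198]
tool_rot: [-1.567, -0.0, 1.589]
force: [0.4, 0.9, -0.7]
grip_width: 0.0003
```

```bash
python3 - <<'E'
from h import *
s=monitor.observe(); print(s['clock'],s['position'],s['tool_rot'],s['force'])
g=cam('wrist'); save(g,'w2.png')
h=cv2.cvtColor(g['frame'],cv2.COLOR_RGB2HSV); m=cv2.inRange(h,(100,120,60),(125,255,255))
n,l,st,ce=cv2.connectedComponentsWithStats(m)
for i in range(1,n):
    if st[i,4]>30: print(st[i],ce[i],onplane(g,*ce[i],.0925).round(4))
E
```

```text
1.9167 [ 0.41899137 -0.11086488  0.19799952] [-1.56741681e+00 -3.04038334e-04  1.58855901e+00] [ 0.39857366  0.89439334 -0.71593677]
[253 246  14  15 125] [259.072 253.184] [ 0.4534 -0.1254  0.0925]
```

View pics/w2.png

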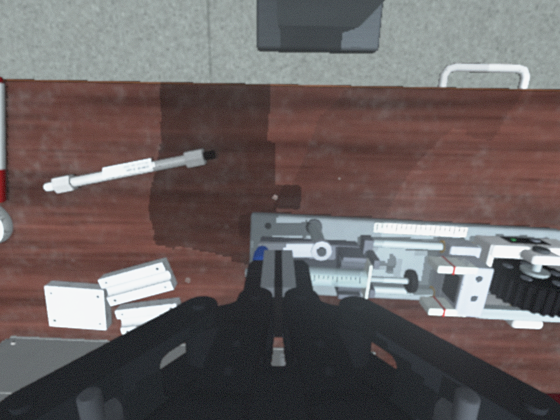

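Wrist view: knob at (259,253), partly behind the tip, pivot at (321,251). This matches the top estimate: knob ≈ (0.457, −0.124). I descend behind it.

Request:
drive_tool --steps '[0,-5,-11,0,0,0,0,0,-30,0,0,0,0,-35,0,0,0,0,-34,0,0,0,0,0,0]'

```text
clock: 2.38
position: [0.4131, -0.1203, 0.0976]
tool_rot: [-1.564, -0.001, 1.588]
force: [-2.0, 0.8, -1.2]
grip_width: -0.0002
```

```bash
python3 - <<'E'
from h import *
s=monitor.observe(); print(s['clock'],s['position'],s['tool_rot'],s['force'])
g=cam('wrist')
h=cv2.cvtColor(g['frame'],cv2.COLOR_RGB2HSV); m=cv2.inRange(h,(100,120,60),(125,255,255))
n,l,st,ce=cv2.connectedComponentsWithStats(m)
for i in range(1,n):
    if st[i,4]>30: print(st[i],ce[i],onplane(g,*ce[i],.0925).round(4),onplane(g,*ce[i],.104).round(4))
piv=onplane(cam('top'),190+573.5/5.9-.5,195+247.5/5.9-.5,.08); print(piv)
E
```

```text
2.3833 [ 0.41311999 -0.12031803  0.09756763] [-1.56362552e+00 -1.01804982e-03  1.58794256e+00] [-1.99933239  0.75960203 -1.17847549]
[271 337  14  30 309] [277.02588997 352.8381877 ] [ 0.4556 -0.1203  0.0925] [ 0.4457 -0.1204  0.104 ]
[ 0.45703374 -0.07349106  0.08      ]
```

```bash
python3 - <<'E'
from h import *
piv=np.array([457.2,-73.2]); a0=np.array([-.04,-.999])
r=lambda v,p: np.array([v[0]*np.cos(p)-v[1]*np.sin(p),v[0]*np.sin(p)+v[1]*np.cos(p)])
last=np.array([413.1,-120.3])
for p in np.r_[0.06,np.arange(.2,1.62,.14),1.64]:
    a=r(a0,p); q=piv+50*a-17*r(a,np.pi/2); print(round(p,2),q.round(1),(q-last).round(1)); last=q
E
```

```text
0.06 [ 441.2 -123.5] [28.1 -3.2]
0.2 [ 448.4 -125.3] [ 7.2 -1.7]
0.34 [ 455.7 -126. ] [ 7.4 -0.7]
0.48 [ 463.1 -125.7] [7.4 0.3]
0.62 [ 470.4 -124.3] [7.3 1.3]
0.76 [ 477.4 -122. ] [7.  2.3]
0.9 [ 484.  -118.7] [6.6 3.3]
1.04 [ 490.1 -114.5] [6.1 4.2]
1.18 [ 495.5 -109.5] [5.4 5. ]
1.32 [ 500.2 -103.8] [4.7 5.7]
1.46 [504.1 -97.5] [3.9 6.3]
1.6 [507.  -90.7] [2.9 6.8]
1.64 [507.7 -88.7] [0.7 2. ]
```

Request:
drive_tool --steps '[0,14,-2,0,0,0,14,-1,0,0,0,4,-1,0,4,0,4,-1,0,4,0,4,0,0,4]'

```text
clock: 2.9
position: [0.4568, -0.1262, 0.1046]
tool_rot: [-1.573, 0.002, 1.801]
force: [-1.8, 0.4, -0.8]
grip_width: -0.0
```

Request:
drive_tool --steps '[0,4,0,0,4,0,4,0,0,4,0,4,0,0,4,0,4,0,0,4,0,4,1,0,4]'

```text
clock: 3.32
position: [0.4767, -0.1255, 0.1048]
tool_rot: [-1.572, 0.003, 2.149]
force: [-1.0, 0.4, -0.3]
grip_width: -0.0002
```

```bash
python3 - <<'E'
from h import *
s=monitor.observe(); print(s['clock'],s['position'],s['tool_rot'],s['force'])
g=cam('wrist'); save(g,'w3.png')
E
```

```text
3.3167 [ 0.47667076 -0.12547094  0.1047818 ] [-1.57224402  0.00288713  2.14928126] [-0.95534708  0.39187648 -0.25179791]
```

View pics/w3.png

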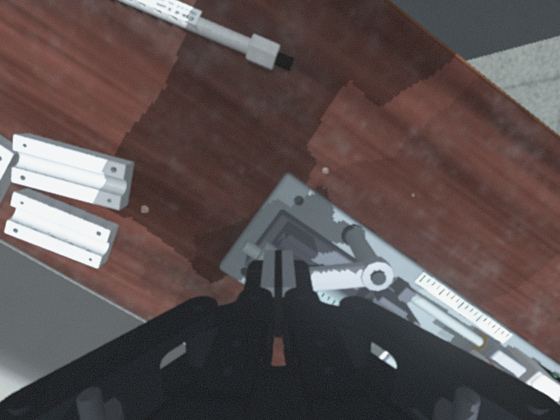

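Wrist view: the arm has swung with the tip, pivot at (377,277), and the knob is hidden ahead of the tip. I continue the arc.

Request:
drive_tool --steps '[0,4,3,-3,5,0,4,3,-3,5,0,3,2,0,5,0,3,2,0,5,0,3,2,0,5]'

```text
clock: 3.78
position: [0.4935, -0.1133, 0.0982]
tool_rot: [-1.57, 0.003, 2.585]
force: [-0.4, -0.1, -0.7]
grip_width: -0.0004
```

Request:
drive_tool --steps '[0,3,3,0,5,0,2,3,0,5,0,2,3,0,5,0,2,3,0,5,0,2,3,0,5]'

```text
clock: 4.2
position: [0.5047, -0.0994, 0.0985]
tool_rot: [-1.566, 0.004, 3.02]
force: [-1.9, -1.1, -1.2]
grip_width: -0.0002
```

Request:
drive_tool --steps '[0,2,3,0,4,0,1,3,0,2,0,1,3,0,0,0,0,2,0,0,0,0,0,0,0]'

```text
clock: 4.62
position: [0.5077, -0.0924, 0.0976]
tool_rot: [-1.56, 0.0, 3.117]
force: [-2.8, -24.3, 10.2]
grip_width: 0.0002
```

−24 N in y: the hold-down arm is at its stop. I back off, rise and check.

Request:
drive_tool --steps '[0,0,-8,0,0,0,0,-12,0,0,0,0,-5,35,0,0,0,0,41,0,0,0,15,30,0]'

```text
clock: 5.03
position: [0.5074, -0.1006, 0.2044]
tool_rot: [-1.566, -0.001, 3.116]
force: [2.0, -1.0, 0.9]
grip_width: 0.0002
```

Request:
drive_tool --steps '[0,0,40,0,0,0,0,40,0,0,0,0,40,0,0,0,0,40,0,0,0,0,30,0,0]'

```text
clock: 5.45
position: [0.5075, 0.0954, 0.2031]
tool_rot: [-1.567, 0.002, 3.122]
force: [0.2, 0.1, -0.3]
grip_width: 0.0003
```

```bash
python3 - <<'E'
from h import *
s=monitor.observe(); print(s['clock'],s['position'],s['tool_rot'],s['force'])
g=cam('wrist'); save(g,'w4.png')
print('proj wheel top',proj(g,[.5016,.1355,.086]),'knob@1.57',proj(g,[.5072,-.0752,.09]),'piv',proj(g,[.4572,-.0732,.08]))
E
```

```text
5.45 [0.5074504  0.09543731 0.20309257] [-1.56719963e+00  2.48014897e-03  3.12214204e+00] [ 0.2146695   0.08327126 -0.2604048 ]
proj wheel top (np.float64(285.40440719702343), np.float64(253.0237865951889)) knob@1.57 (np.float64(272.27571661666065), np.float64(-48.063465163545146)) piv (np.float64(347.6207739235989), np.float64(-39.22539495516773))
```

View pics/w4.png

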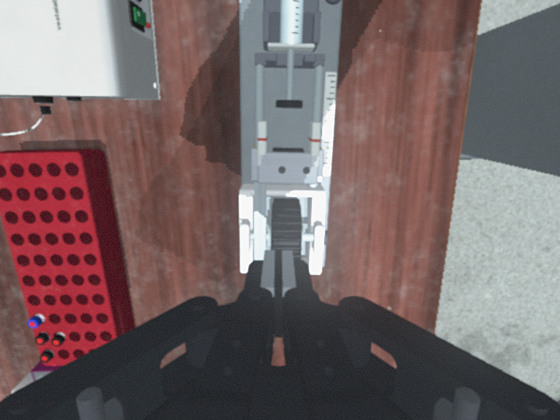

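Wrist view (up = −y): disc at (289,104), red lines at (263,140) and (315,140), wheel at (287,~225) partly behind the tip. I measure these and check the arm angle in the top view.

```bash
cat >> h.py <<'E'
Y=np.array([.040,.9992,0]); X=np.array([.9992,-.040,0])
def gauge(show=None):
    """wrist view: red lines (z .072) and disc (z .066 top) in driver y"""
    g=cam('wrist'); f=g['frame']; h=cv2.cvtColor(f,cv2.COLOR_RGB2HSV)
    m=cv2.inRange(h,(0,90,60),(10,255,255))|cv2.inRange(h,(170,90,60),(180,255,255))
    n,l,st,ce=cv2.connectedComponentsWithStats(m); out=[]
    for i in range(1,n):
        p=onplane(g,*ce[i],.072); dx,dy=(p-C)@X,(p-C)@Y
        if 10<abs(dx)*1e3<30 and -.05<dy<.06 and st[i,4]>5: out.append((dx,dy,st[i,4],ce[i].round(1)))
    d=cv2.inRange(f,(0,0,0),(45,45,45)); n,l,st,ce=cv2.connectedComponentsWithStats(d); ds=[]
    for i in range(1,n):
        p=onplane(g,*ce[i],.065); dx,dy=(p-C)@X,(p-C)@Y
        if abs(dx)<.012 and -.06<dy<.07 and st[i,4]>20:
            top=onplane(g,ce[i][0],st[i,1],.066)@Y-C@Y; bot=onplane(g,ce[i][0],st[i,1]+st[i,3],.066)@Y-C@Y
            ds.append((dx,dy,st[i],ce[i].round(1),top,bot))
    for o in out: print('red',*o)
    for o in ds: print('dark',*o)
    if show: cv2.imwrite('pics/'+show,cv2.resize(f[60:260,200:380],None,fx=3,fy=3,interpolation=cv2.INTER_CUBIC)[:,:,::-1])
    return g
C=np.array([.4966,.0106,0])
E
python3 - <<'E'
from h import *
g=gauge()
print('wheel mid',onplane(g,287,222,.082))
g=cam('top'); save(g,'top2.png'); h=cv2.cvtColor(g['frame'],cv2.COLOR_RGB2HSV)
m=cv2.inRange(h,(100,100,60),(125,255,255)); m[:, :260]=0; m[:,330:]=0; m[:190]=0; m[255:]=0
ys,xs=np.nonzero(m); p=onplane(g,xs.mean(),ys.mean(),.100); v=p-np.array([.4572,-.0732,.1])
print('knob',len(xs),p,'angle',np.arctan2(v@X,-v@Y),np.linalg.norm(v))
E
```

```text
red 0.02081210644563944 0.03307536421488719 17 [261.8 131.5]
red -0.021042686687690187 0.03311716387025515 10 [314.6 132.9]
wheel mid [0.49946827 0.11544554 0.082     ]
knob 0 [nan nan nan] angle nan nan<stdin>:6: RuntimeWarning: Mean of empty slice.
  ret = ret.dtype.type(ret / rcount)
```

```bash
sed -i 's/(45,45,45)/(70,70,70)/' h.py; python3 - <<'E'
from h import *
print(monitor.observe()['position'])
g=gauge(); f=g['frame']; print(f[90:112:2,289].tolist())
g=cam('scene'); save(g,'s.png'); u,v=[int(x) for x in proj(g,[.5072,-.0752,.09])]; print(u,v)
h=cv2.cvtColor(g['frame'],cv2.COLOR_RGB2HSV); m=cv2.inRange(h,(100,100,50),(130,255,255))
n,l,st,ce=cv2.connectedComponentsWithStats(m)
for i in range(1,n):
    if abs(ce[i][0]-u)<40 and abs(ce[i][1]-v)<40:
        p=onplane(g,*ce[i],.095); w=p-np.array([.4572,-.0732,.095]); print(st[i],p,np.arctan2(w@X,-w@Y),np.linalg.norm(w))
E
```

```text
[0.50757553 0.09499861 0.20291311]
red 0.021042029356178084 0.03307790902819493 18 [262.  139.5]
red -0.02112286619401242 0.03318176941608672 9 [315.  140.9]
dark 0.00020446891887094788 0.0056061321579202305 [277 101  25   7 153] [289.1 104. ] 0.003348133031073279 0.00860628603432062
[[149, 164, 170], [144, 158, 164], [147, 163, 170], [147, 162, 169], [146, 159, 167], [94, 105, 109], [60, 61, 65], [59, 62, 64], [56, 59, 60], [94, 103, 108], [127, 138, 146]]
274 200
[273 197   3   6  18] [ 0.50648052 -0.07720617  0.095     ] 1.5296922667116455 0.04944309355345958
```

Arm angle about 1.53 ± 0.04 from the scene view, consistent with the stop. The gauge line must travel about 27.5 mm (2.75 rad). Now to the wheel.

Request:
drive_tool --steps '[0,-6,34,0,0,0,0,34,-15,0,0,0,0,-40,0,0,0,0,-38,0,0,0,0,0,0]'

```text
clock: 6.12
position: [0.4997, 0.1583, 0.1037]
tool_rot: [-1.566, -0.006, 3.122]
force: [-1.1, -1.0, -0.6]
grip_width: -0.0
```

```bash
python3 - <<'E'
from h import *
s=monitor.observe();print(s['clock'],s['position'],s['force'])
E
```

```text
6.1167 [0.49971045 0.15831083 0.10367236] [-1.10967354 -0.98771195 -0.57363262]
```

Request:
drive_tool --steps '[0,0,3,-7,0,0,0,-6,0,0,0,0,-6,0,0,0,0,-6,0,0,0,0,-6,0,0]'

```text
clock: 6.53
position: [0.5022, 0.1389, 0.1027]
tool_rot: [-1.571, 0.002, 3.122]
force: [-0.3, -0.1, -0.4]
grip_width: 0.0001
```

```bash
python3 - <<'E'
from h import *
g=gauge(); s=monitor.observe();print(s['clock'],s['position'],s['force'])
E
```

```text
red 0.020824891037751373 0.03309297463813714 64 [236.2  60. ]
red -0.020876777283609323 0.033141591152232516 56 [327.6  62.1]
dark -0.0002707739239196507 0.009476519788152454 [262   0  44  16 633] [283.5   6.9] 0.007031810892463561 0.013413418133248589
6.5833 [0.50220035 0.13763774 0.10227425] [ 2.07140556 -1.63599813  0.32904396]
```

Request:
drive_tool --steps '[0,0,12,0,0,0,0,12,0,0,0,0,0,-3,0,0,0,0,-3,0,0,0,0,0,0]'

```text
clock: 7.0
position: [0.5012, 0.1644, 0.0949]
tool_rot: [-1.57, -0.001, 3.124]
force: [-0.5, -0.6, -0.3]
grip_width: 0.0004
```

Request:
drive_tool --steps '[0,0,-5,0,0,0,0,-5,0,0,0,0,-5,0,0,0,0,-5,0,0,0,0,-5,0,0]'

```text
clock: 7.42
position: [0.5016, 0.1422, 0.0984]
tool_rot: [-1.576, 0.002, 3.126]
force: [-20.2, 7.4, 67.0]
grip_width: 0.0
```

```bash
python3 - <<'E'
from h import *
g=gauge(); s=monitor.observe();print(s['clock'],s['position'],s['force'])
E
```

```text
red 0.02066074860527967 0.02787265853309433 78 [233.9  36.3]
red -0.021308258595466666 0.027829209195253782 67 [330.6  38.6]
dark -0.0006219360431773524 0.01230159444559881 [264   0  40   5 155] [283.7   1.6] 0.011954645756785134 0.013869698248716499
7.4667 [0.50158213 0.14109838 0.09846411] [-20.36637295   4.62941081  67.25887021]
```

The wheel rolled (5.2 mm of travel), but 67 N is too heavy. I ease up and continue.

Request:
drive_tool --steps '[0,0,0,3,0,0,0,-5,0,0,0,0,-5,0,0,0,0,-5,0,0,0,0,-5,0,0]'

```text
clock: 7.88
position: [0.5016, 0.1184, 0.0987]
tool_rot: [-1.571, 0.0, 3.123]
force: [0.1, 1.2, 1.1]
grip_width: -0.0001
```

```bash
python3 - <<'E'
from h import *
g=gauge(); s=monitor.observe();print(s['clock'],s['position'],s['force'])
E
```

```text
red 0.020504316138935746 0.022995248377294674 72 [236.6  83.7]
red -0.02080972385211743 0.022970178040649544 70 [327.7  85.7]
dark -0.00010824370934282198 0.006874895385071643 [262  39  43  19 702] [282.7  48.5] 0.0031444657248811403 0.011035208864093149
7.9333 [0.5016269  0.11722143 0.09840653] [-0.39208608 -0.98833304  3.42441139]
```

Now 10 mm done, and the light press is enough. Second stroke.

Request:
drive_tool --steps '[0,0,0,16,0,0,0,23,0,0,0,0,24,0,0,0,0,0,-8,0,0,0,0,-8,0]'

```text
clock: 8.35
position: [0.5016, 0.1668, 0.0983]
tool_rot: [-1.571, 0.001, 3.125]
force: [-0.4, 0.1, 0.4]
grip_width: -0.0
```

```bash
python3 - <<'E'
from h import *
s=monitor.observe();print(s['clock'],s['position'],s['force']);gauge(); s=monitor.observe();print(s['clock'],s['position'],s['force'])
E
```

```text
8.35 [0.50161425 0.166766   0.09827833] [-0.40833529  0.0614234   0.44455137]
8.4 [0.50102829 0.16538525 0.09648686] [-1.55967617 -1.84809302 -2.3395311 ]
```

Request:
drive_tool --steps '[0,0,-6,1,0,0,0,-6,0,0,0,0,-5,0,0,0,0,-5,0,0,0,0,-5,0,0]'

```text
clock: 8.82
position: [0.5017, 0.1383, 0.0998]
tool_rot: [-1.571, 0.0, 3.123]
force: [-2.0, 2.6, 4.8]
grip_width: 0.0005
```

```bash
python3 - <<'E'
from h import *
s=monitor.observe();print(s['clock'],s['position'],s['force']);gauge(); s=monitor.observe();print(s['clock'],s['position'],s['force'])
E
```

```text
8.8167 [0.50166404 0.1383141  0.09978813] [-2.04617191  2.5689111   4.77954373]
red 0.02105525222559199 0.02015650199913563 75 [233.  28.]
red -0.02110647020877626 0.020352715231028717 71 [329.6  30.7]
dark -0.0003930368607483697 0.009623229782252213 [261   0  44  16 613] [282.6   6.6] 0.007337665396886635 0.013604597774976877
8.8667 [0.50170331 0.13746426 0.09970665] [-2.1944296   0.42513164  8.15559473]
```

Request:
drive_tool --steps '[0,0,-5,-1,0,0,0,-5,0,0,0,0,-5,0,0,0,0,-5,0,0,0,0,0,0,0]'

```text
clock: 9.28
position: [0.5017, 0.1179, 0.0986]
tool_rot: [-1.57, 0.0, 3.122]
force: [-1.5, -2.1, 4.4]
grip_width: -0.0003
```

```bash
python3 - <<'E'
from h import *
s=monitor.observe();print(s['clock'],s['position'],s['force']);gauge(); s=monitor.observe();print(s['clock'],s['position'],s['force'])
E
```

```text
9.2833 [0.50167812 0.1178669  0.09862785] [-1.48587652 -2.12911354  4.41786525]
red 0.020721826565763442 0.014961847891113189 73 [235.9  65.8]
red -0.021032530098512293 0.014957040494439142 72 [329.4  67.8]
dark -6.22132844687185e-05 0.00684686958514376 [262  41  43  18 689] [282.7  49.7] 0.003434077005594595 0.010929310866574608
9.3333 [0.50168898 0.11817011 0.09859565] [-0.73468017 -2.75352299  4.79171847]
```

Gauge at 15.0 mm, disc about 5.8 mm, so ~9 mm remain. Third stroke, same pattern.

Request:
drive_tool --steps '[0,0,0,16,0,0,0,23,0,0,0,0,23,0,0,0,0,0,-8,0,0,0,0,-8,0]'

```text
clock: 9.75
position: [0.5016, 0.1662, 0.0984]
tool_rot: [-1.571, 0.001, 3.125]
force: [0.7, 0.1, -0.2]
grip_width: -0.0002
```

Request:
drive_tool --steps '[0,0,0,0,0,0,0,-6,1,0,0,0,-6,0,0,0,0,-5,0,0,0,0,-5,0,0]'

```text
clock: 10.17
position: [0.5018, 0.1418, 0.0997]
tool_rot: [-1.571, 0.0, 3.122]
force: [0.3, 1.9, 0.6]
grip_width: 0.0003
```

```bash
python3 - <<'E'
from h import *
s=monitor.observe();print(s['clock'],s['position'],s['force']);gauge(); s=monitor.observe();print(s['clock'],s['position'],s['force'])
E
```

```text
10.1667 [0.50175769 0.14184605 0.09966753] [0.31998915 1.89809153 0.61942497]
red 0.021167550873878276 0.014719907128327112 73 [232.2   4.5]
red -0.021382697390613953 0.01469282380301005 71 [331.6   6.7]
dark -0.0003250243219143463 0.011660833279973156 [261   0  44   8 264] [282.4   2.8] 0.01086967535067744 0.013982528863875465
10.2167 [0.50182937 0.1411183  0.09962405] [-0.43651359 -1.2211508   5.1992279 ]
```

Request:
drive_tool --steps '[0,0,-5,-1,0,0,0,-5,0,0,0,0,-5,0,0,0,0,-5,0,0,0,0,-4,0,0]'

```text
clock: 10.63
position: [0.5014, 0.1189, 0.0989]
tool_rot: [-1.571, 0.0, 3.124]
force: [0.0, 0.2, 0.8]
grip_width: -0.0002
```

```bash
python3 - <<'E'
from h import *
gauge(); s=monitor.observe();print(s['clock'],s['position'],s['force'])
E
```

```text
red 0.020794993037439365 0.008554645113898245 68 [235.2  47.3]
red -0.0210030824860704 0.008704069102392584 73 [330.   49.9]
dark -4.4415884581486206e-05 0.006900498077169425 [262  38  43  19 690] [282.4  47.2] 0.00326994668552915 0.011157096206759795
10.6833 [0.50160511 0.11803661 0.0986766 ] [-1.13333636 -0.7499806   3.54778314]
```

Gauge at 8.6 mm. I lift and look from straight above the disc before the last bit.

Request:
drive_tool --steps '[0,0,0,16,0,0,0,0,20,0,0,0,-10,10,0,0,0,-10,0,0,0,0,0,0,0]'

```text
clock: 11.1
position: [0.5019, 0.0969, 0.1443]
tool_rot: [-1.569, 0.0, 3.121]
force: [0.5, -1.1, -0.4]
grip_width: -0.0
```

```bash
python3 - <<'E'
from h import *
s=monitor.observe();print(s['clock'],s['position'],s['force'])
g=gauge('c1.png'); print(g['xyz'])
E
```

```text
11.1 [0.50185843 0.09685989 0.14427929] [ 0.4596667  -1.09408944 -0.44112518]
red 0.0208656540536508 0.008413267561726542 27 [247.3 102.4]
red -0.021123092035177485 0.008228735845812862 27 [317.7 103.5]
dark 0.006437479525618841 0.005512493014313549 [267  95  14   8  64] [271.8  98.2] 0.0036799931079549153 0.008319245234859031
[0.49961267 0.02340127 0.27310601]
```

View pics/c1.png

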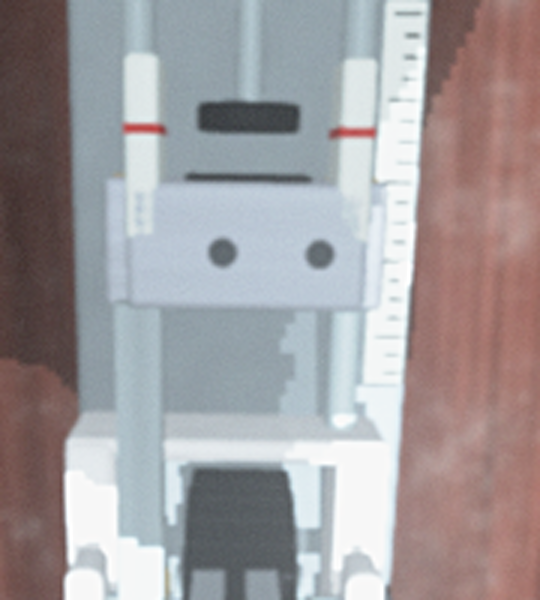

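Crop: disc rows 102–132 (centre 117), red lines at 129 and 132, so the line is still ~2.5 mm on the +y side (about 9 mm of rim). One short stroke.

Request:
drive_tool --steps '[0,0,17,-10,0,0,0,18,-12,0,0,0,0,-11,0,0,0,0,-10,0,0,0,0,-2,0]'

```text
clock: 11.57
position: [0.5014, 0.1352, 0.099]
tool_rot: [-1.572, -0.0, 3.125]
force: [-10.2, -0.5, 46.4]
grip_width: -0.0
```

```bash
python3 - <<'E'
from h import *
s=monitor.observe();print(s['clock'],s['position'],s['force'])
gauge(); s=monitor.observe();print(s['clock'],s['position'],s['force'])
E
```

```text
11.5667 [0.50136688 0.13516215 0.09896692] [-10.20292867  -0.48735109  46.43409949]
red 0.02106189675579486 0.008336916235629082 75 [232.4   4.6]
red -0.021472549528799918 0.008345020113239416 86 [332.3   7.2]
dark -0.0002177365123582944 0.008051017123165754 [260   0  45  22 896] [282.2  10. ] 0.004430636564636534 0.013039446629415127
11.6167 [0.50125911 0.1351877  0.09936125] [-7.19330814  2.16322091 22.71346406]
```

Request:
drive_tool --steps '[0,0,0,1,0,0,0,-3,0,0,0,0,-3,0,0,0,0,-3,0,0,0,0,0,0,0]'

```text
clock: 12.03
position: [0.5015, 0.1239, 0.1001]
tool_rot: [-1.57, -0.001, 3.122]
force: [-0.3, 0.1, -0.4]
grip_width: -0.0002
```

```bash
python3 - <<'E'
from h import *
gauge(); s=monitor.observe();print(s['clock'],s['position'],s['force'])
E
```

```text
red 0.020758256101227168 0.008347296776566879 74 [234.8  35. ]
red -0.02101922629228125 0.008235549045639083 69 [329.8  36.8]
dark -7.517259511474045e-05 0.007187291557545666 [261  27  43  20 748] [282.1  36.6] 0.0034652785918225376 0.011691885037027804
12.0833 [0.50156115 0.12430316 0.10019374] [0.4930599  0.24629723 0.19678293]
```

It slipped over without contact (z too high). I repeat with slightly more press.

Request:
drive_tool --steps '[0,0,0,4,0,0,0,12,0,0,0,0,0,-5,0,0,0,0,0,0,0,0,-3,0,0]'

```text
clock: 12.5
position: [0.5018, 0.1357, 0.0997]
tool_rot: [-1.572, 0.001, 3.125]
force: [0.1, 1.6, 8.3]
grip_width: -0.0001
```

```bash
python3 - <<'E'
from h import *
gauge(); s=monitor.observe();print(s['clock'],s['position'],s['force'])
E
```

```text
red 0.021029772507938405 0.00744330228698278 56 [233.8   1.1]
red -0.02167167225476427 0.007145734954124756 77 [333.9   2.9]
dark -0.0002859663225474388 0.008236573782318034 [262   0  44  21 848] [283.5   9.4] 0.004841540670999692 0.013086471513411753
12.55 [0.50177074 0.13475047 0.09963225] [-9.56891498e-03 -1.25647281e-01  1.20453158e+01]
```

Request:
drive_tool --steps '[0,0,-2,0,0,0,0,-2,0,0,0,0,-2,0,0,0,0,0,0,0,0,0,0,0,0]'

```text
clock: 12.97
position: [0.5016, 0.1287, 0.0996]
tool_rot: [-1.571, 0.0, 3.124]
force: [-1.5, -1.2, 8.9]
grip_width: -0.0001
```

```bash
python3 - <<'E'
from h import *
gauge(); s=monitor.observe();print(s['clock'],s['position'],s['force'])
E
```

```text
red 0.02085019394273882 0.005199678296815843 82 [234.4  14. ]
red -0.021106416865644174 0.005480616166159647 75 [331.7  17.2]
dark -0.00018640201281966914 0.007428545038348558 [262  15  43  22 823] [282.9  25.2] 0.0036058590494088064 0.012463431342280756
13.0167 [0.50161988 0.12865324 0.09963736] [-1.60668786 -0.5500302  10.31064491]
```

Gauge at about 5.3–5.5 mm, disc at about 5.8 mm. I lift off and check from above.

Request:
drive_tool --steps '[0,0,0,16,0,0,0,0,20,0,0,0,-15,10,0,0,0,-20,0,0,0,0,0,0,0]'

```text
clock: 13.43
position: [0.5018, 0.09, 0.1452]
tool_rot: [-1.569, 0.0, 3.121]
force: [0.8, -1.5, -0.4]
grip_width: -0.0003
```

```bash
python3 - <<'E'
from h import *
g=gauge('c2.png'); print(g['xyz'],monitor.observe()['clock'])
# disc edges along middle columns
gr=cv2.cvtColor(g['frame'],cv2.COLOR_RGB2GRAY)[60:150,276:290].mean(1).astype(int); print(gr.tolist())
E
```

```text
red 0.020857978667494843 0.00526154073005374 38 [247.8 109. ]
red -0.02111534919177004 0.0053240485028001475 28 [317.5 110.5]
dark 0.007729889023721653 0.005323288325093755 [268 107   7   7  26] [269.9 109.6] 0.0037789771771561814 0.00793868249467005
[0.4996063  0.01665319 0.27409847] 13.4833
[157, 155, 150, 146, 148, 157, 167, 169, 169, 168, 168, 167, 168, 167, 167, 167, 167, 167, 166, 166, 166, 165, 165, 166, 166, 165, 166, 166, 165, 166, 166, 166, 166, 166, 166, 166, 165, 166, 166, 166, 165, 167, 167, 167, 160, 128, 82, 68, 70, 71, 71, 70, 69, 68, 79, 118, 155, 161, 160, 158, 158, 160, 157, 135, 86, 71, 102, 151, 184, 195, 198, 198, 198, 196, 195, 194, 193, 193, 193, 193, 193, 194, 193, 194, 194, 193, 188, 182, 177, 175]
```

View pics/c2.png

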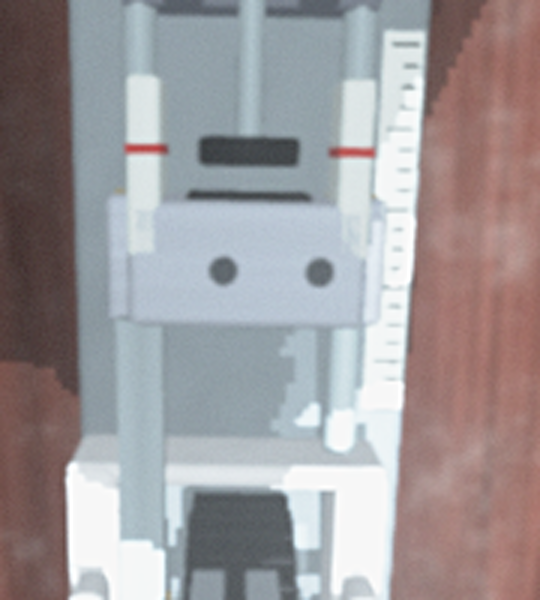

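Crop: disc centre row ≈150, red lines at 149 and 152, so they are level within about 0.5 mm. Now a last look at the hold-down arm.

Request:
drive_tool --steps '[0,0,-10,35,0,0,0,-25,25,0,0,0,-30,0,0,0,0,-20,0,0,0,0,0,0,0]'

```text
clock: 13.9
position: [0.5017, 0.0046, 0.2049]
tool_rot: [-1.569, -0.001, 3.119]
force: [-0.0, -0.9, -0.8]
grip_width: 0.0003
```

```bash
python3 - <<'E'
from h import *
g=cam('wrist'); s=monitor.observe(); print(s['clock'],s['position'])
h=cv2.cvtColor(g['frame'],cv2.COLOR_RGB2HSV); m=cv2.inRange(h,(100,120,60),(125,255,255))
n,l,st,ce=cv2.connectedComponentsWithStats(m)
for i in range(1,n):
    if st[i,4]>30:
        p=onplane(g,*ce[i],.1); w=p-np.array([.4572,-.0732,.1]); print(st[i],ce[i],p.round(4),'ang',np.arctan2(w@X,-w@Y),np.linalg.norm(w))
f=g['frame']; cv2.imwrite('pics/c3.png',cv2.resize(f[40:260,180:400],None,fx=2.7,fy=2.7,interpolation=cv2.INTER_CUBIC)[:,:,::-1]); print(proj(g,[.4572,-.0732,.08]))
E
```

```text
13.95 [0.50156217 0.00686155 0.20503601]
[257  91  19  20 293] [266.3105802  100.38566553] [ 0.5071 -0.076   0.1   ] ang 1.554820585769121 0.049963818698756615
(np.float64(333.6017353326231), np.float64(103.54160616430511))
```

View pics/c3.png

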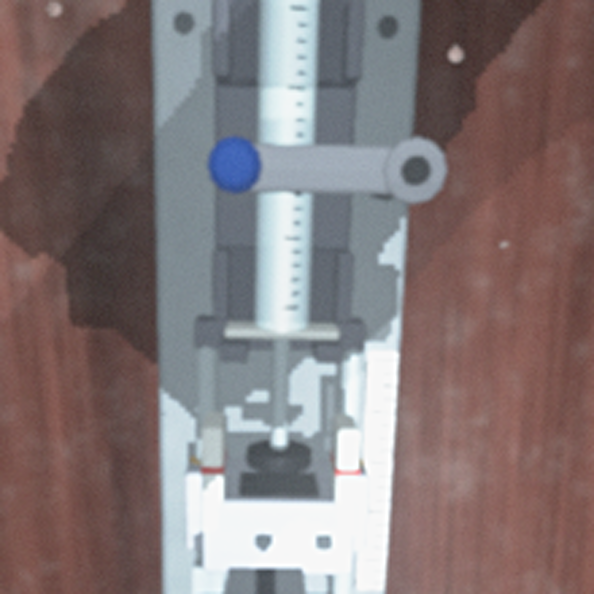

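The hold-down arm lies square across the barrel, with the knob at (235,165) and the pivot at (415,170). Measured angle is 1.555 with a 50.0 mm radius. The syringe is seated in its saddles. The robot is clear, so I hand in.

```bash
python3 - <<'E'
from h import *
s=monitor.observe(); print(s['clock'],s['force'],np.abs(s['qd']).max()); print(workorder.job_done())
E
```

```text
13.95 [-0.15111835  0.20791333  0.01481626] 0.04971526485870732
the job is handed in; nothing more can be done
None
```

The syringe driver is set up and the job is handed in, at 13.95 s of the 58 s allowed; no verdict is reported.

- **Hold-down arm:** I pushed the blue knob round first, until it met its stop at about 24 N. The last look put the arm at 1.555 rad with the knob 50.0 mm from the pivot. That matches 1.57 within the camera error. An earlier, coarser scene view read 1.53.
- **Pusher:** I then rolled the hand wheel with the closed fingertip in three strokes and a short finishing one. The last view from straight above showed the red lines at driver y 5.3 mm. The disc centre was between 5.1 and 5.8 mm depending on the view, so they are level within about 0.5 mm. The pusher never reached the plunger.
- **Syringe and clearance:** The syringe was still seated in its saddles in the last picture, and the robot was clear of everything. I took no final picture of the other things on the table, but no force was felt away from the knob and wheel.
- **What went wrong:** My first stroke was too high to touch the wheel. The next pressed at about 67 N through the fingertip, so I eased off. One finishing stroke also slid over the wheel without turning it and was repeated. The finishing strokes briefly read about 46 N. These are above 40 N, but they were wrist readings with the fingertip on the wheel, well under the 120 N wrist limit.

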